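# Lay out the assembly station

## Robot

A 7-joint arm with a two-finger parallel gripper is mounted at the origin on the work surface. World frame = base frame: x ahead of the robot, y to its left, z up, the work surface at z = 0. Lengths are in m, angles in rad, forces in N, time in s.
With the tool pointing down it reaches from about 0.4 to 0.85 m from the base axis. Payload 10.4 kg.
Tool frame: the origin (TCP) lies at the very end of the fingers, on their centre line; the grasp point (between the pads) lies 19 mm behind it; z points along the fingers, y is the line along which they close (so a half turn about z gives the same grasp; the last joint's range is limited). The gripper opens to 85 mm and grips with 20 to 120 N. Pads are 22 mm wide; open, the fingers measure 114 mm over their backs; the gripper's body (76 mm by 85 mm) begins 54 mm behind the grasp point. The pads swing forward as they close: fully open they stand 13 mm farther back than shut.
Start: joints at [-1.223, 0.332, -0.065, 1.46, 0.022, 1.35, -0.088], TCP at [0.226, 0.583, 0.231] pointing down, gripper open.
Joint ranges: [-2.6, 2.6], [-0.5, 2.12], [-1.47, 1.34], [0.16, 2.42], [-1.27, 4.41], [0.06, 2.06], [-2.6, 2.6]. Speed limits (rad/s): [2.22, 2.22, 2.79, 2.79, 3.14, 3.14, 3.14].

## Interface

Orientations are given as a unit quaternion [x, y, z, w].
In Python, from workcell import manip, optics gives the robot as it stands.
- The arm moves only by the tool jog_arm, never from a script. Its arguments are lists of equal length, an entry for each row: "dr": the turn, a rotation vector about the tool's x, y, z normalised to -1 to 1, where 1 is 4 degrees, a list of three; "translation": the shift along the tool's x, y, z normalised to -1 to 1, where 1 is 0.025 m, a list of three; "jaw": the opening, from 0 (shut) to 1 (fully open). A call has 1 to 10 rows; each row shifts and turns the commanded pose from where the row before left it, along the tool's axes as they then stand; what a row does not reach is not made up. A row lasts 1/10 s, in which the tool goes at most 50 mm and 8.59 degrees, less where a joint would pass 70% of its speed; a pose out of reach is approached as far as the arm can. A call with a number of a shift or a turn outside -1 to 1 is refused whole. A call with a gripper value outside its range is refused whole. The fingers move at their own pace and stop on an object; "squeeze" is the grip in N (left out, the last holds). Time passes only in rows, so rows that do not move let the fingers close. It gives the time, the measured TCP pose, the force, the opening and the grip force at its end, in the units of the state.
- manip.get_obs(): the state, without advancing time (a new reading comes with each control period).
- optics.camera(name): name is "scene" or "side" or "wrist"; returns a dict with "color" (420x560x3 uint8, red, green, blue), "mtx" (3x3 intrinsics, pixels), "R" (3x3) and "t" (3): a world point X has camera coordinates R X + t. Camera axes: x right, y down, z forward; pixel columns grow to the right and rows downward; lengths in m; the calibration is good to about 2 mm. A picture is of the moment at which its call begins. There is no depth.
- manip.hand_in(): hands the job in; it is judged then, once.
The state is a dict: "clock": time; "joint_pos": joint angles; "joint_velocities": joint speeds; "tau": joint torques, N m; "position": TCP position; "ee_rot": TCP orientation; "ft_force": force on the tool from outside, world axes, zero at the start; "torque": the same for the moment, N m; "grip_width": opening from 0.0 (shut) to 1.0 (fully open); "grasp_force": force on a finger pad.
Only numpy, scipy, OpenCV 4.12 (cv2) and the standard library are available. Lean on these libraries where they do the work, as an engineer would, in place of code of your own. Each camera call takes 0.05 s, during which the arm holds its last target. There are 200 camera calls.

## Task

Get the tablet assembly station ready for the next shift: put the tape roll on the pad with the ring outline, the pry bar along the outline on the pad with the long bar shape, and the jar that is full of screws upright on the pad with the round solid outline, each centred on its outline. The look-alike jar that is empty goes upright into the shallow metal refill tray; lift the jars to feel which is which. Do not shove or knock over the small amber bottle in the middle.

Things in the scene. Friction and masses are not known exactly. Their poses are not given: they have to be found in the camera images.
- jar_a: One of two look-alike upright round jars with screw lids, white with a grey lid, 48 mm across (straight side, lid included) and 55 mm tall; origin at the centre of its underside, z up. One of the two is full of screws (260 to 360 g), the other is empty (45 to 80 g); nothing shows which, only its weight when lifted tells.
- jar_b: One of two look-alike upright round jars with screw lids, white with a grey lid, 48 mm across (straight side, lid included) and 55 mm tall; origin at the centre of its underside, z up. One of the two is full of screws (260 to 360 g), the other is empty (45 to 80 g); nothing shows which, only its weight when lifted tells.
- tape_roll: Roll of brown tape lying flat: a ring 60 mm outside diameter, 36 mm hole, 20 mm high, about 50 g; origin at the centre of its underside, z up.
- pry_bar: Double-ended flat pry bar lying flat, 110 mm long: black grip in the middle 70 x 18 x 12 mm, steel blades 16 mm wide and 9 mm high at both ends, alike both ways round, about 60 g; origin at the centre of its underside, x along its length, z up.
- jar_pad: Fixed grey foam pad, 130 x 90 x 6 mm (long side = its x axis), lying on the bench; origin at the centre of its underside, so its top is 6 mm above the origin. A solid black disc, 54 mm across, is inlaid at its centre: the place of the full jar.
- tape_pad: Fixed grey foam pad, 130 x 90 x 6 mm (long side = its x axis), lying on the bench; origin at the centre of its underside, so its top is 6 mm above the origin. A black ring, 66 mm outside and 34 mm inside, is inlaid at its centre: the place of the tape roll.
- bar_pad: Fixed grey foam pad, 130 x 90 x 6 mm (long side = its x axis), lying on the bench; origin at the centre of its underside, so its top is 6 mm above the origin. A black round-ended bar shape, 114 x 22 mm, is inlaid at its centre along its x axis: the place of the pry bar (either way round).
- refill_tray: Fixed shallow open metal tray, 130 mm (its x axis) x 100 mm, 18 mm high, walls and floor 3 mm thick; origin at the centre of its underside, so its inner floor is 3 mm above the origin: the place of the empty jar, anywhere in it.
- cleaner: Bystander: loose small amber bottle with a black cap, standing in the middle of the work area, 34 mm across, 85 mm tall, 90 g; origin at the centre of its underside.
Things that resemble listed ones, but are neither listed nor needed, are in the scene too. Leave any purple look-alike of the tape_pad alone.

How it is judged:
At the end, for the whole second after the job is handed in: Full jar upright on the disc pad, tape roll flat on the ring pad, pry bar flat on the bar pad, each within 12 mm of the pad's centre, the bar within 0.25 rad of its outline (either way round); empty jar upright on the floor of the refill tray, anywhere in it; all at rest (((horizontal distance between jar_a and jar_pad below 0.012 m and z of jar_a in the frame of jar_pad between 0.003 and 0.009 m and angle between each of jar_a, jar_b's own z axis and vertical below 0.1 rad and linear speed of each of jar_a, jar_b below 0.02 m/s and x of jar_b in the frame of refill_tray between -0.045 and 0.045 m and y of jar_b in the frame of refill_tray between -0.03 and 0.03 m and z of jar_b in the frame of refill_tray between 0 and 0.007 m and contact force between jar_a and jar_pad above 1.6 N and contact force between jar_b and refill_tray below 1.6 N) or (horizontal distance between jar_b and jar_pad below 0.012 m and z of jar_b in the frame of jar_pad between 0.003 and 0.009 m and angle between each of jar_b, jar_a's own z axis and vertical below 0.1 rad and linear speed of each of jar_b, jar_a below 0.02 m/s and x of jar_a in the frame of refill_tray between -0.045 and 0.045 m and y of jar_a in the frame of refill_tray between -0.03 and 0.03 m and z of jar_a in the frame of refill_tray between 0 and 0.007 m and contact force between jar_b and jar_pad above 1.6 N and contact force between jar_a and refill_tray below 1.6 N)) and horizontal distance between tape_roll and tape_pad below 0.012 m and z of tape_roll in the frame of tape_pad between 0.003 and 0.009 m and angle between each of tape_roll, pry_bar's own z axis and vertical below 0.1 rad and linear speed of each of tape_roll, pry_bar below 0.02 m/s and horizontal distance between pry_bar and bar_pad below 0.012 m and z of pry_bar in the frame of bar_pad between 0.003 and 0.009 m and angle between the x axis of pry_bar and the x axis of bar_pad, either way round below 0.25 rad); the robot touches nothing.
It fails at once if the amber bottle is shoved by more than 30 mm or knocked over (distance of cleaner from where it was at the start of the episode above 0.03 m or angle between cleaner's own z axis and vertical above 0.5 rad).
It also fails if it takes over 112 s, if anything falls off the work surface, if the arm or the gripper's body presses on something with over 40 N, if the wrist force passes 120 N, or if a joint passes its speed limit or range.

## Working session

There is one attempt and no reset: what is moved stays moved. The work goes in short steps, Python scripts to look and compute and a tool call to move; the robot and the scene stay as the last step left them, time stands still between calls to the robot, and variables do not carry over. Pictures are saved under pics/ and viewed, at most 14 in all, crops included, and the job is handed in when it is done.

Besides the shell and the picture viewer there is one more tool, called after "Call:" in YAML: its name, and indented under it one key for each argument. jog_arm: Moves the arm, as the interface text tells. Scaled input: -1 to 1 covers 0.025 m each way for a shift and 4 degrees each way for a turn. Its arguments: {"type":"object","properties":{"dr":{"type":"array","items":{"type":"array","items":{"type":"number"}}},"translation":{"type":"array","items":{"type":"array","items":{"type":"number"}}},"jaw":{"type":"array","items":{"type":"number"}},"squeeze":{"type":"number"}},"required":["dr","translation","jaw"]}

```bash
ls; mkdir -p pics
python3 - <<'E'
from workcell import manip, optics
import cv2,pickle
d={}
for n in ("scene","side"):
    c=optics.camera(n); d[n]=c
    cv2.imwrite(f"pics/{n}0.png",cv2.resize(c["color"][:,:,::-1],(800,600),interpolation=cv2.INTER_CUBIC))
pickle.dump(d,open("cam0.pkl","wb"))
o=manip.get_obs(); print({k:(v if not hasattr(v,'round') else v) for k,v in o.items()})
E
```

```text
pics
{'clock': 0.1, 'joint_pos': array([-1.22259357,  0.33279996, -0.06471835,  1.46084247,  0.02158435,
        1.34986314, -0.0885037 ]), 'joint_velocities': array([ 0.0008881 , -0.00223629,  0.00150591, -0.00262097,  0.00026605,
        0.00071672,  0.00047475]), 'tau': array([ 1.49610019e-03, -6.26738906e+01,  4.89488442e-02, -3.92433178e+01,
        1.62364781e-02,  6.70727750e-03,  6.52016638e-06]), 'position': array([0.22634859, 0.58223212, 0.23060806]), 'ee_rot': array([ 1.84326710e-01,  9.82864840e-01, -6.01450872e-04, -9.65482305e-05]), 'ft_force': array([0.7137437 , 0.29583184, 0.03949248]), 'torque': array([-0.07296467, -0.00322947, -0.04119556]), 'grasp_force': 0.0, 'grip_width': 1.0003357554498982}
```

View pics/scene0.png

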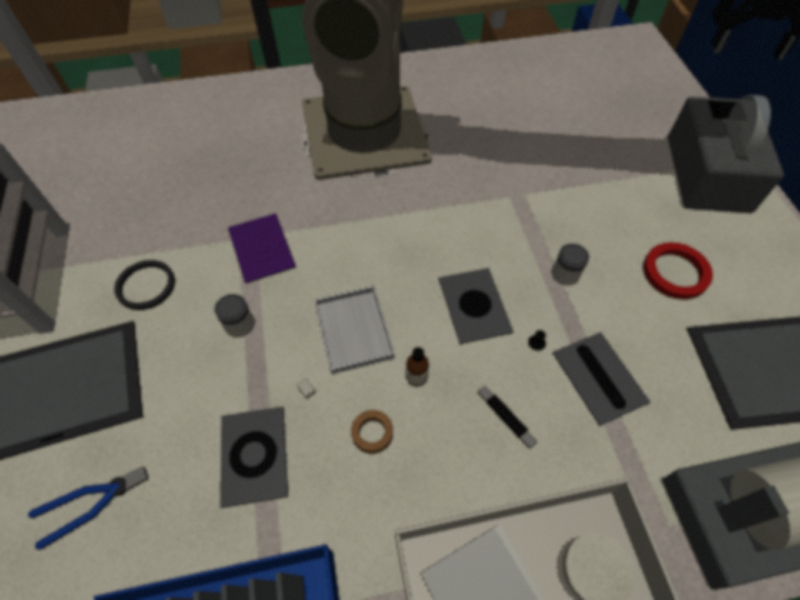

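View pics/side0.png

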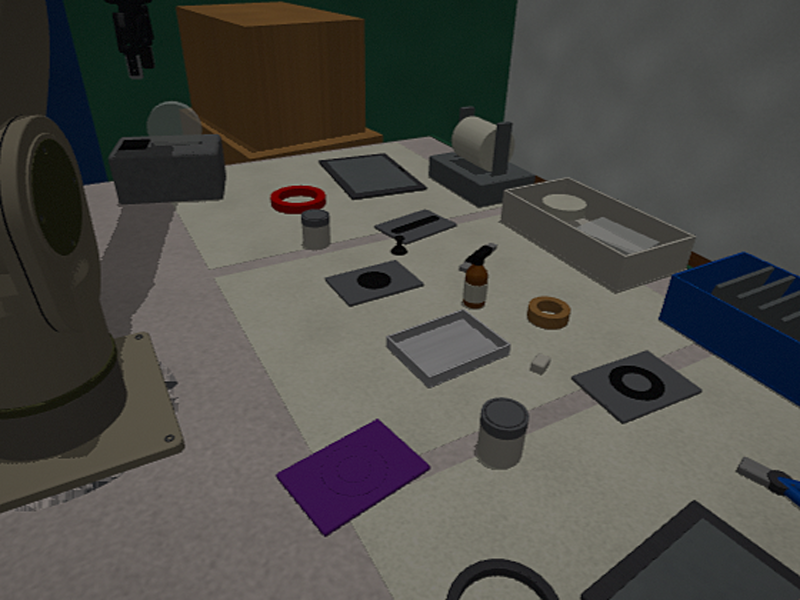

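The scene view (800x600) shows the jar lids at (232,305) and (573,255), the tape at (372,431) and the pry bar from (484,392) to (531,441). The tray is at (354,330), the disc at (475,303), the bar outline at (601,377), the ring at (253,454) and the bottle at (418,365). The side view agrees.

```bash
cat > h.py <<'E'
import numpy as np, cv2
def ray(c,uv,z):
    K,R,t=c["mtx"],c["R"],c["t"]
    d=R.T@np.linalg.solve(K,[uv[0],uv[1],1.]); o=-R.T@t
    return (o+d*(z-o[2])/d[2])[:2]
def proj(c,X):
    p=c["mtx"]@(c["R"]@np.asarray(X,float)+c["t"]); return p[:2]/p[2]
def warp(c,z,x0,x1,y0,y1,s=1000):
    "top view at height z: row=(x-x0)*s, col=(y-y0)*s"
    H=c["mtx"]@np.c_[c["R"][:,0],c["R"][:,1],c["R"][:,2]*z+c["t"]]
    M=H@np.array([[0,1/s,x0],[1/s,0,y0],[0,0,1.]])
    return cv2.warpPerspective(c["color"],M,(int((y1-y0)*s),int((x1-x0)*s)),flags=cv2.INTER_LINEAR|cv2.WARP_INVERSE_MAP)
E
python3 - <<'E'
import pickle; from h import *
d=pickle.load(open("cam0.pkl","rb"))
S={"jar1":((232,305),(503,412),.055),"jar2":((573,255),(316,216),.055),"tape":((372,431),(549,308),.02),"bar0":((484,392),None,.009),"bar1":((531,441),None,.009),
"tray":((354,330),(448,345),.003),"disc":((475,303),(375,280),.006),"bar":((601,377),(415,226),.006),"ring":((253,454),(637,383),.006),"cap":((418,353),(478,270),.085)}
for k,(a,b,z) in S.items(): print(k,ray(d["scene"],np.array(a)*.7,z).round(4), None if b is None else ray(d["side"],np.array(b)*.7,z).round(4))
w=warp(d["scene"],.006,.38,.86,-.38,.40,1000)
cv2.imwrite("pics/top.png",w[:,:,::-1])
E
```

```text
jar1 [ 0.4065 -0.267 ] [ 0.4082 -0.2688]
jar2 [0.421  0.2747] [0.4212 0.2707]
tape [ 0.6312 -0.093 ] [ 0.6258 -0.0974]
bar0 [0.6027 0.0789] None
bar1 [0.6871 0.1231] None
tray [ 0.4572 -0.0923] [ 0.4623 -0.0872]
disc [0.4489 0.1086] [0.451  0.1066]
bar [0.614  0.2592] [0.6079 0.2522]
ring [ 0.6251 -0.26  ] [ 0.6249 -0.2639]
cap [ 0.5573 -0.0126] [ 0.5259 -0.0535]
```

View pics/top.png

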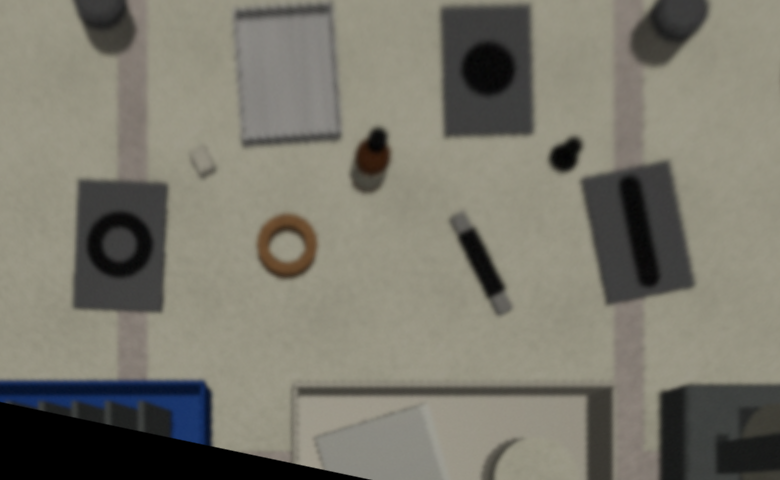

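Run:
```python
import pickle; from h import *
d=pickle.load(open("cam0.pkl","rb"))
x0,y0=.38,-.38
def comp(w,mask,box):
    c0,r0,c1,r1=box; m=np.zeros(mask.shape,np.uint8); m[r0:r1,c0:c1]=mask[r0:r1,c0:c1]
    n,l,s,_=cv2.connectedComponentsWithStats(m); i=1+np.argmax(s[1:,4])
    cs,_=cv2.findContours((l==i).astype(np.uint8),cv2.RETR_EXTERNAL,cv2.CHAIN_APPROX_NONE)
    hull=cv2.convexHull(cs[0]); M=cv2.moments(hull); u,v=M["m10"]/M["m00"],M["m01"]/M["m00"]
    r=cv2.minAreaRect(hull); b=cv2.boxPoints(r); e=max((b[1]-b[0],b[2]-b[1]),key=np.linalg.norm)
    return np.round([x0+v/1000,y0+u/1000],4), np.round(r[1],0), round(float(np.degrees(np.arctan2(e[0],e[1]))),1)
w=warp(d["scene"],.006,x0,.86,y0,.40); g=w.max(2)
print("levels",g[69,488],g[40,460],g[244,90],g[300,400])
for k,b in dict(disc=(450,30,528,110),ring=(82,200,158,290),bar=(605,165,665,300)).items(): print(k,comp(w,g<38,b))
for z in (.02,):
    w=warp(d["scene"],z,x0,.86,y0,.40).astype(int); print("tape",comp(w,(w[:,:,0]-w[:,:,2]>30),(240,190,340,300)))
w=warp(d["scene"],.011,x0,.86,y0,.40); g=w.max(2)
print("grip",comp(w,g<50,(440,200,520,330)))
c=d["side"]
for n,X in dict(cap=(.557,-.0126,.085),base=(.557,-.0126,0)).items(): print(n,proj(d["scene"],X)/.7,proj(c,X)/.7)
# jars: search best lid circle (r=24) at z=.055 by gradient around the rim, both cams
for n,(x,y) in dict(jar1=(.4075,-.268),jar2=(.421,.2727)).items():
  for cn in ("scene","side"):
    G=cv2.GaussianBlur(d[cn]["color"].max(2).astype(np.float32),(0,0),1)
    best=[]
    a=np.linspace(0,2*np.pi,72,endpoint=False)
    def val(x,y,r):
        p=np.array([proj(d[cn],(x+r*np.cos(t),y+r*np.sin(t),.055)) for t in a],np.float32)
        return cv2.remap(G,p[:,0],p[:,1],cv2.INTER_LINEAR).ravel()
    R=np.arange(-.009,.0091,.0015)
    s=[(np.abs(val(x+i,y+j,.027)-val(x+i,y+j,.021)).mean(),x+i,y+j) for i in R for j in R]
    print(n,cn,np.round(max(s),4))
```

```text
levels 9 60 15 150
disc (array([0.4483, 0.108 ]), array([53., 52.]), 0.0)
ring (array([ 0.6242, -0.2608]), array([64., 64.]), 135.0)
bar (array([0.6111, 0.2589]), array([113.,  22.]), 11.8)
tape (array([ 0.6286, -0.0935]), array([61., 59.]), 0.0)
grip (array([0.6441, 0.0995]), array([68., 17.]), 26.6)
cap [417.96043664 352.79597768] [479.24445155 252.75327747]
base [416.57620772 378.18418837] [473.98171406 303.16265005]
jar1 scene [40.0186  0.409  -0.271 ]
jar1 side [44.6869  0.409  -0.271 ]
jar2 scene [38.8987  0.421   0.2757]
jar2 side [24.1514  0.4165  0.2637]
```

Call:
jog_arm:
  dr:
    - [0,0,1]
    - [0,0,1]
    - [0,0,1]
    - [0,0,1]
    - [0,0,1]
    - [0,0,1]
    - [0,0,1]
    - [0,0,1]
    - [0,0,1]
    - [0,0,1]
  translation:
    - [0,0,0]
    - [0,0,0]
    - [0,0,0]
    - [0,0,0]
    - [0,0,0]
    - [0,0,0]
    - [0,0,0]
    - [0,0,0]
    - [0,0,0]
    - [0,0,0]
  jaw: [1,1,1,1,1,1,1,1,1,1]
  squeeze: 40

```text
clock: 1.1
position: [0.2264, 0.5823, 0.2308]
ee_rot: [0.511, 0.86, -0.0, 0.0]
ft_force: [0.5, 1.5, 0.8]
grip_width: 1.005
grasp_force: 0.0
```

Call:
jog_arm:
  dr:
    - [0,0,1]
    - [0,0,1]
    - [0,0,1]
    - [0,0,1]
    - [0,0,1]
    - [0,0,1]
    - [0,0,1]
    - [0,0,0.17]
    - [0,0,0]
    - [0,0,0]
  translation:
    - [0,0,0]
    - [0,0,0]
    - [0,0,0]
    - [0,0,0]
    - [0,0,0]
    - [0,0,0]
    - [0,0,0]
    - [0,0,0]
    - [0,0,0]
    - [0,0,0]
  jaw: [1,1,1,1,1,1,1,1,1,1]

```text
clock: 2.1
position: [0.2264, 0.5825, 0.2312]
ee_rot: [0.706, 0.708, -0.0, 0.0]
ft_force: [0.2, -0.6, 0.5]
grip_width: 0.999
grasp_force: 0.0
```

Call:
jog_arm:
  dr:
    - [0,0,0]
    - [0,0,0]
    - [0,0,0]
    - [0,0,0]
    - [0,0,0]
    - [0,0,0]
    - [0,0,0]
    - [0,0,0]
    - [0,0,0]
    - [0,0,0]
  translation:
    - [-1,0.7,0]
    - [-1,0.7,0]
    - [-1,0.7,0]
    - [-1,0.7,0]
    - [-1,0.7,0]
    - [-1,0.7,0]
    - [-1,0.7,0]
    - [-1,0.7,0]
    - [-1,0.7,0]
    - [-1,0.7,0]
  jaw: [1,1,1,1,1,1,1,1,1,1]

```text
clock: 3.1
position: [0.4024, 0.3317, 0.2315]
ee_rot: [0.706, 0.708, 0.0, -0.0]
ft_force: [-0.4, 0.4, 0.1]
grip_width: 1.001
grasp_force: 0.0
```

Call:
jog_arm:
  dr:
    - [0,0,0]
    - [0,0,0]
    - [0,0,0]
    - [0,0,0]
    - [0,0,0]
    - [0,0,0]
    - [0,0,0]
    - [0,0,0]
    - [0,0,0]
  translation:
    - [-0.78,0.26,0]
    - [-0.78,0.26,0]
    - [-0.78,0.26,0]
    - [0,0,1]
    - [0,0,1]
    - [0,0,1]
    - [0,0,1]
    - [0,0,0]
    - [0,0,0]
  jaw: [1,1,1,1,1,1,1,1,1]

```text
clock: 4.0
position: [0.4215, 0.2743, 0.1319]
ee_rot: [0.706, 0.708, -0.0, 0.0]
ft_force: [0.8, 0.2, 0.8]
grip_width: 1.002
grasp_force: 0.0
```

Run:
```python
from workcell import manip, optics
from h import *
c=optics.camera("wrist"); print(proj(c,(.421,.274,.055)), proj(c,(.421,.298,.055)), manip.get_obs()["joint_pos"].round(2))
cv2.imwrite("pics/w1.png",c["color"][:,:,::-1])
```

```text
[271.71914435 223.58242324] [271.72620364 188.18341855] [-0.96  0.14  0.32  1.92 -0.05  1.09 -0.62]
```

View pics/w1.png

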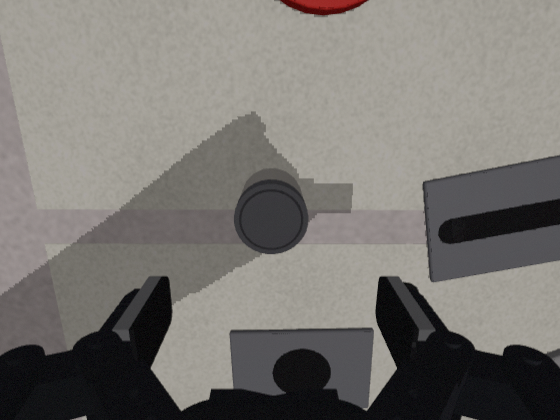

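The wrist view shows the lid centred at about (271,219), which puts the jar about 2 mm further in +y. I'll go down and grip it.

Call:
jog_arm:
  dr:
    - [0,0,0]
    - [0,0,0]
    - [0,0,0]
    - [0,0,0]
    - [0,0,0]
    - [0,0,0]
    - [0,0,0]
    - [0,0,0]
    - [0,0,0]
    - [0,0,0]
  translation:
    - [0.08,0,1]
    - [0,0,1]
    - [0,0,1]
    - [0,0,1]
    - [0,0,0.7]
    - [0,0,0]
    - [0,0,0]
    - [0,0,0]
    - [0,0,0]
    - [0,0,0]
  jaw: [1,1,1,1,1,1,0.3,0.3,0.3,0.3]
  squeeze: 40

```text
clock: 5.05
position: [0.4222, 0.2771, 0.0154]
ee_rot: [0.707, 0.708, 0.001, -0.0]
ft_force: [-1.2, -0.6, 7.3]
grip_width: 0.558
grasp_force: 40.2
```

Call:
jog_arm:
  dr:
    - [0,0,0]
    - [0,0,0]
    - [0,0,0]
    - [0,0,0]
    - [0,0,0]
  translation:
    - [0,0,0]
    - [0,0,0]
    - [0,0,0]
    - [0,0,0]
    - [0,0,0]
  jaw: [0.3,0.3,0.3,0.3,0.3]

```text
clock: 5.55
position: [0.4222, 0.2771, 0.0154]
ee_rot: [0.707, 0.708, 0.001, -0.0]
ft_force: [-0.3, 0.1, 7.1]
grip_width: 0.549
grasp_force: 40.2
```

Call:
jog_arm:
  dr:
    - [0,0,0]
    - [0,0,0]
    - [0,0,0]
    - [0,0,0]
    - [0,0,0]
    - [0,0,0]
    - [0,0,0]
    - [0,0,0]
  translation:
    - [0,0,-0.6]
    - [0,0,-0.8]
    - [0,0,-0.8]
    - [0,0,-0.8]
    - [0,0,0]
    - [0,0,0]
    - [0,0,0]
    - [0,0,0]
  jaw: [0.3,0.3,0.3,0.3,0.3,0.3,0.3,0.3]

```text
clock: 6.35
position: [0.4209, 0.276, 0.088]
ee_rot: [0.707, 0.708, -0.001, -0.0]
ft_force: [-0.3, -0.3, -0.9]
grip_width: 0.551
grasp_force: 41.2
```

Run:
```python
from workcell import manip, optics
f=[]
for i in range(4): optics.camera("wrist"); f.append(manip.get_obs()["ft_force"])
import numpy as np; print(np.round(f,2), manip.get_obs()["position"])
```

```text
[[-0.73 -0.25 -0.57]
 [ 1.16 -0.86 -0.6 ]
 [-0.33  0.24 -0.55]
 [ 0.19 -0.56 -0.63]] [0.421218   0.27615842 0.08841453]
```

This jar weighs about 60 g, so it is the empty one and goes to the tray.

Call:
jog_arm:
  dr:
    - [0,0,0]
    - [0,0,0]
    - [0,0,0]
    - [0,0,0]
    - [0,0,0]
    - [0,0,0]
    - [0,0,0]
    - [0,0,0]
    - [0,0,0]
    - [0,0,0]
  translation:
    - [-0.5,0.1,-0.5]
    - [-1,0.1,-0.5]
    - [-1,0.1,-0.5]
    - [-1,0.1,0]
    - [-1,0.1,0]
    - [-1,0.1,0]
    - [-1,0.1,0]
    - [-1,0.1,0]
    - [-1,0.1,0]
    - [-1,0.1,0]
  jaw: [0.3,0.3,0.3,0.3,0.3,0.3,0.3,0.3,0.3,0.3]

```text
clock: 7.55
position: [0.4466, 0.0369, 0.1271]
ee_rot: [0.707, 0.707, 0.0, -0.0]
ft_force: [-0.2, -0.4, -0.6]
grip_width: 0.553
grasp_force: 41.2
```

Call:
jog_arm:
  dr:
    - [0,0,0]
    - [0,0,0]
    - [0,0,0]
    - [0,0,0]
    - [0,0,0]
    - [0,0,0]
    - [0,0,0]
    - [0,0,0]
    - [0,0,0]
    - [0,0,0]
  translation:
    - [-1,0.1,0]
    - [-1,0.1,0]
    - [-1,0.1,0]
    - [-1,0.1,0]
    - [-0.65,0,0]
    - [-0.5,0,0]
    - [0,0,1]
    - [0,0,1]
    - [0,0,0.5]
    - [0,0,0]
  jaw: [0.3,0.3,0.3,0.3,0.3,0.3,0.3,0.3,0.3,0.3]

```text
clock: 8.55
position: [0.4557, -0.0903, 0.063]
ee_rot: [0.707, 0.707, -0.001, -0.001]
ft_force: [-0.7, -0.1, 0.0]
grip_width: 0.552
grasp_force: 41.3
```

Run:
```python
from workcell import manip, optics
from h import *
c=optics.camera("wrist"); p=manip.get_obs()["position"]; print(p, proj(c,(.456,-.09,.003)))
cv2.imwrite("pics/w2.png",c["color"][:,:,::-1])
```

```text
[ 0.45650542 -0.09034793  0.06403734] [273.15952311 232.06951334]
```

View pics/w2.png

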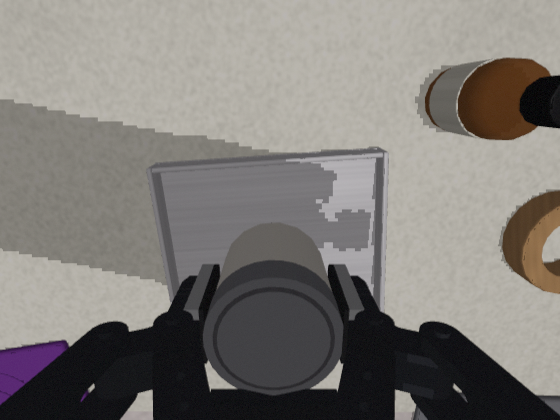

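The jar sits between the tray walls (columns 165–378) with clearance all round. I'll lower it, release it and back off.

Call:
jog_arm:
  dr:
    - [0,0,0]
    - [0,0,0]
    - [0,0,0]
    - [0,0,0]
    - [0,0,0]
    - [0,0,0]
    - [0,0,0]
    - [0,0,0]
    - [0,0,0]
  translation:
    - [0,0,0.8]
    - [0,0,0.6]
    - [0,0,0.3]
    - [0,0,0.05]
    - [0,0,0]
    - [0,0,0]
    - [0,0,0]
    - [0,0,0]
    - [0,0,0]
  jaw: [0.3,0.3,0.3,0.3,0.3,0.6,0.78,0.78,0.78]

```text
clock: 9.5
position: [0.457, -0.0898, 0.0203]
ee_rot: [0.707, 0.708, 0.0, 0.0]
ft_force: [-0.2, 0.2, -0.2]
grip_width: 0.782
grasp_force: 0.0
```

Call:
jog_arm:
  dr:
    - [0,0,0]
    - [0,0,0]
    - [0,0,0]
    - [0,0,0]
    - [0,0,0]
    - [0,0,0]
  translation:
    - [0,0,-0.4]
    - [0,0,-1]
    - [0,0,-1]
    - [0,0,-1]
    - [0,0,-1]
    - [0,0,0]
  jaw: [0.78,0.78,0.78,1,1,1]

```text
clock: 10.1
position: [0.4587, -0.0902, 0.1336]
ee_rot: [0.707, 0.707, 0.002, 0.002]
ft_force: [0.0, -0.9, 0.5]
grip_width: 1.004
grasp_force: 0.0
```

Call:
jog_arm:
  dr:
    - [0,0,0]
    - [0,0,0]
    - [0,0,0]
    - [0,0,0]
    - [0,0,0]
    - [0,0,0]
    - [0,0,0]
    - [0,0,0]
    - [0,0,0]
    - [0,0,0]
  translation:
    - [-0.9,-0.24,0]
    - [-0.9,-0.24,0]
    - [-0.9,-0.24,0]
    - [-0.9,-0.24,0]
    - [-0.9,-0.24,0]
    - [-0.9,-0.24,0]
    - [-0.9,-0.24,0]
    - [-0.9,-0.24,0]
    - [0,0,0]
    - [0,0,0]
  jaw: [1,1,1,1,1,1,1,1,1,1]

```text
clock: 11.1
position: [0.4087, -0.27, 0.1299]
ee_rot: [0.707, 0.707, -0.0, -0.0]
ft_force: [0.9, 0.4, -0.5]
grip_width: 1.0
grasp_force: 0.0
```

Run:
```python
from workcell import manip, optics
from h import *
c=optics.camera("wrist"); p=manip.get_obs()["position"]; print(p, proj(c,(.408,-.27,.055)))
g=cv2.cvtColor(c["color"],cv2.COLOR_RGB2GRAY)
print(cv2.HoughCircles(g,cv2.HOUGH_GRADIENT,1.2,60,param1=80,param2=25,minRadius=26,maxRadius=44))
cv2.imwrite("pics/w3.png",c["color"][:,:,::-1])
```

```text
[ 0.40909969 -0.26932499  0.12985877] [271.35011324 224.24481111]
[[[270.6     222.6      29.96   ]
  [165.      359.40002  43.28   ]]]
```

View pics/w3.png

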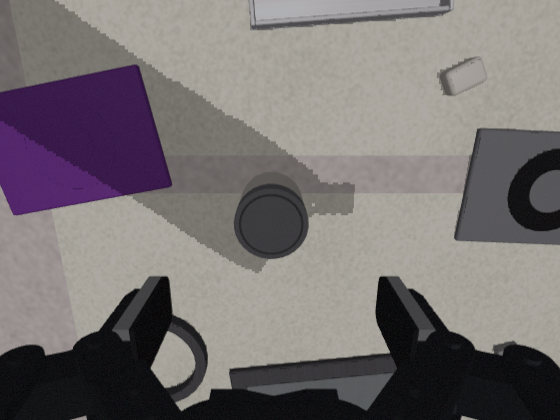

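The lid is at (271,223), matching the estimate. I'll go down and grip it.

Call:
jog_arm:
  dr:
    - [0,0,0]
    - [0,0,0]
    - [0,0,0]
    - [0,0,0]
    - [0,0,0]
    - [0,0,0]
    - [0,0,0]
    - [0,0,0]
    - [0,0,0]
    - [0,0,0]
  translation:
    - [0.02,0,1]
    - [0,0,1]
    - [0,0,1]
    - [0,0,1]
    - [0,0,0.62]
    - [0,0,0]
    - [0,0,0]
    - [0,0,0]
    - [0,0,0]
    - [0,0,0]
  jaw: [1,1,1,1,1,1,0.3,0.3,0.3,0.3]
  squeeze: 50

```text
clock: 12.15
position: [0.4097, -0.2695, 0.0156]
ee_rot: [0.707, 0.708, 0.001, 0.0]
ft_force: [-2.5, 1.3, 8.8]
grip_width: 0.553
grasp_force: 50.3
```

Call:
jog_arm:
  dr:
    - [0,0,0]
    - [0,0,0]
    - [0,0,0]
  translation:
    - [0,0,0]
    - [0,0,0]
    - [0,0,0]
  jaw: [0.3,0.3,0.3]

```text
clock: 12.45
position: [0.4097, -0.2695, 0.0156]
ee_rot: [0.707, 0.708, 0.001, 0.0]
ft_force: [-2.2, 1.8, 7.5]
grip_width: 0.552
grasp_force: 50.3
```

Call:
jog_arm:
  dr:
    - [0,0,0]
    - [0,0,0]
    - [0,0,0]
    - [0,0,0]
    - [0,0,0]
    - [0,0,0]
    - [0,0,0]
    - [0,0,0]
    - [0,0,0]
    - [0,0,0]
  translation:
    - [0,0,-0.6]
    - [0,0,-0.8]
    - [0,0,-0.8]
    - [0,0,-0.8]
    - [0,0,-0.8]
    - [0,0,-0.8]
    - [0,0,-0.8]
    - [0,0,0]
    - [0,0,0]
    - [0,0,0]
  jaw: [0.3,0.3,0.3,0.3,0.3,0.3,0.3,0.3,0.3,0.3]

```text
clock: 13.45
position: [0.4085, -0.2691, 0.1487]
ee_rot: [0.707, 0.708, -0.0, -0.001]
ft_force: [0.0, 1.1, -3.3]
grip_width: 0.551
grasp_force: 52.2
```

It reads about 3.3 N, so this is the full jar and goes to the disc pad.

Call:
jog_arm:
  dr:
    - [0,0,0]
    - [0,0,0]
    - [0,0,0]
    - [0,0,0]
    - [0,0,0]
    - [0,0,0]
    - [0,0,0]
    - [0,0,0]
    - [0,0,0]
    - [0,0,0]
  translation:
    - [0.5,0.05,0]
    - [1,0.1,0]
    - [1,0.1,0]
    - [1,0.1,0]
    - [1,0.1,0]
    - [1,0.1,0]
    - [1,0.1,0]
    - [1,0.1,0]
    - [1,0.1,0]
    - [1,0.1,0]
  jaw: [0.3,0.3,0.3,0.3,0.3,0.3,0.3,0.3,0.3,0.3]

```text
clock: 14.45
position: [0.4318, -0.0311, 0.1485]
ee_rot: [0.707, 0.707, -0.001, -0.001]
ft_force: [0.4, -0.5, -3.9]
grip_width: 0.549
grasp_force: 52.2
```

Call:
jog_arm:
  dr:
    - [0,0,0]
    - [0,0,0]
    - [0,0,0]
    - [0,0,0]
    - [0,0,0]
    - [0,0,0]
    - [0,0,0]
    - [0,0,0]
    - [0,0,0]
    - [0,0,0]
  translation:
    - [1,0.1,0]
    - [1,0.1,0]
    - [1,0.1,0]
    - [1,0.1,0]
    - [1,0.1,0]
    - [0.5,0.1,0]
    - [0.1,0.05,0.8]
    - [0,0,0.8]
    - [0,0,0.8]
    - [0,0,0.6]
  jaw: [0.3,0.3,0.3,0.3,0.3,0.3,0.3,0.3,0.3,0.3]

```text
clock: 15.45
position: [0.4479, 0.107, 0.0727]
ee_rot: [0.707, 0.707, -0.001, -0.0]
ft_force: [0.2, 0.0, -2.8]
grip_width: 0.552
grasp_force: 52.2
```

Call:
jog_arm:
  dr:
    - [0,0,0]
    - [0,0,0]
  translation:
    - [0,0,0]
    - [0,0,0]
  jaw: [0.3,0.3]

```text
clock: 15.65
position: [0.4485, 0.1075, 0.0745]
ee_rot: [0.707, 0.707, -0.001, -0.0]
ft_force: [0.6, -0.1, -2.9]
grip_width: 0.55
grasp_force: 52.3
```

Call:
jog_arm:
  dr:
    - [0,0,0]
    - [0,0,0]
    - [0,0,0]
    - [0,0,0]
    - [0,0,0]
    - [0,0,0]
    - [0,0,0]
  translation:
    - [0,0,0.8]
    - [0,0,0.7]
    - [0,0,0.4]
    - [0,0,0.16]
    - [0,0,0.06]
    - [0,0,0]
    - [0,0,0]
  jaw: [0.3,0.3,0.3,0.3,0.3,0.3,0.3]

```text
clock: 16.35
position: [0.4491, 0.1083, 0.0222]
ee_rot: [0.707, 0.708, 0.001, 0.0]
ft_force: [-1.0, -0.6, -1.9]
grip_width: 0.551
grasp_force: 52.3
```

Partly supported. I'll release it and back off.

Call:
jog_arm:
  dr:
    - [0,0,0]
    - [0,0,0]
    - [0,0,0]
    - [0,0,0]
    - [0,0,0]
  translation:
    - [0,0,0.02]
    - [0,0,0]
    - [0,0,0]
    - [0,0,0]
    - [0,0,0]
  jaw: [0.3,0.6,0.85,0.85,0.85]

```text
clock: 16.85
position: [0.4487, 0.1082, 0.0212]
ee_rot: [0.707, 0.708, 0.0, 0.0]
ft_force: [0.0, 1.0, 1.4]
grip_width: 0.849
grasp_force: 0.0
```

Call:
jog_arm:
  dr:
    - [0,0,0]
    - [0,0,0]
    - [0,0,0]
    - [0,0,0]
    - [0,0,0]
    - [0,0,0]
    - [0,0,0]
  translation:
    - [0,0,-0.4]
    - [0,0,-1]
    - [0,0,-1]
    - [0,0,-1]
    - [0,0,-1]
    - [0,0,-1]
    - [0,0,0]
  jaw: [0.85,0.85,0.85,1,1,1,1]

```text
clock: 17.55
position: [0.4504, 0.1086, 0.1598]
ee_rot: [0.707, 0.707, 0.003, 0.001]
ft_force: [0.2, -0.4, 0.1]
grip_width: 1.005
grasp_force: 0.0
```

Call:
jog_arm:
  dr:
    - [0,0,0]
    - [0,0,0]
    - [0,0,0]
    - [0,0,0]
    - [0,0,0]
    - [0,0,0]
    - [0,0,0]
    - [0,0,0]
    - [0,0,1]
    - [0,0,1]
  translation:
    - [-0.045,0.97,0]
    - [-0.045,0.97,0]
    - [-0.045,0.97,0]
    - [-0.045,0.97,0]
    - [-0.045,0.97,0]
    - [-0.045,0.97,0]
    - [-0.045,0.97,0]
    - [-0.045,0.97,0]
    - [0,0,0.1]
    - [0,0,0.1]
  jaw: [1,1,1,1,1,1,1,1,1,1]

```text
clock: 18.55
position: [0.6428, 0.0988, 0.1504]
ee_rot: [0.755, 0.655, -0.001, 0.0]
ft_force: [0.4, -0.5, -0.7]
grip_width: 1.0
grasp_force: 0.0
```

Call:
jog_arm:
  dr:
    - [0,0,1]
    - [0,0,1]
    - [0,0,1]
    - [0,0,1]
    - [0,0,1]
    - [0,0,1]
    - [0,0,1]
    - [0,0,1]
    - [0,0,1]
    - [0,0,1]
  translation:
    - [0,0,0.1]
    - [0,0,0.1]
    - [0,0,0.1]
    - [0,0,0.1]
    - [0,0,0.1]
    - [0,0,0.1]
    - [0,0,0.1]
    - [0,0,0.1]
    - [0,0,0.1]
    - [0,0,0.1]
  jaw: [1,1,1,1,1,1,1,1,1,1]

```text
clock: 19.55
position: [0.6423, 0.0993, 0.1258]
ee_rot: [0.934, 0.358, -0.0, -0.0]
ft_force: [-0.2, 0.6, 0.7]
grip_width: 1.003
grasp_force: 0.0
```

Call:
jog_arm:
  dr:
    - [0,0,1]
    - [0,0,1]
    - [0,0,1]
    - [0,0,0.85]
    - [0,0,0]
    - [0,0,0]
  translation:
    - [0,0,0.1]
    - [0,0,0.1]
    - [0,0,0.1]
    - [0,0,0.1]
    - [0,0,0]
    - [0,0,0]
  jaw: [0.6,0.6,0.6,0.6,0.6,0.6]

```text
clock: 20.15
position: [0.6424, 0.0993, 0.116]
ee_rot: [0.973, 0.232, -0.0, 0.0]
ft_force: [-0.1, -0.4, 0.9]
grip_width: 0.602
grasp_force: 0.0
```

Run:
```python
from workcell import manip, optics
from h import *
from scipy.spatial.transform import Rotation as Ro
c=optics.camera("wrist"); o=manip.get_obs(); print(o["position"], Ro.from_quat(o["ee_rot"]).as_matrix().round(3), o["joint_pos"].round(2))
a=np.radians(26.6); e=np.array([np.cos(a),np.sin(a)])
for s in (-.055,-.035,0,.035,.055): print(s,proj(c,(*(np.array([.6441,.0995])+s*e),.011)).round(1))
cv2.imwrite("pics/w4.png",c["color"][:,:,::-1])
cv2.imwrite("pics/s4.png",optics.camera("scene")["color"][:,:,::-1])
```

```text
[0.64254591 0.09937865 0.11614088] [[ 0.893  0.45  -0.   ]
 [ 0.45  -0.893  0.   ]
 [-0.    -0.    -1.   ]] [-0.74  0.55  0.71  1.56 -0.38  1.18 -1.06]
-0.055 [275.3 275. ]
-0.035 [275.4 251.5]
0 [275.6 207.6]
0.035 [275.9 160. ]
0.055 [276.  130.9]
```

View pics/w4.png

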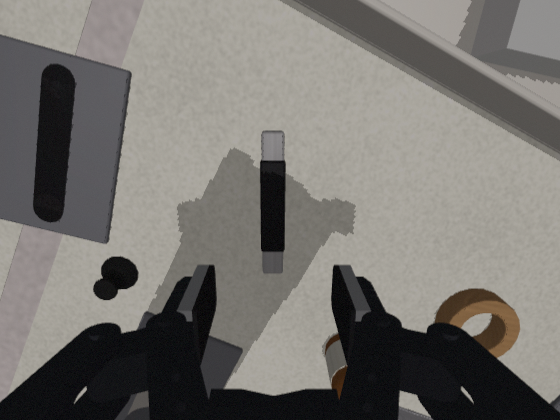

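The bar lies along the tool x axis, with its grip at rows 161–251 in column 273, as predicted. I'll descend and grip it.

Call:
jog_arm:
  dr:
    - [0,0,0]
    - [0,0,0]
    - [0,0,0]
    - [0,0,0]
    - [0,0,0]
    - [0,0,0]
    - [0,0,0]
    - [0,0,0]
  translation:
    - [0.06,0,1]
    - [0,0,1]
    - [0,0,1]
    - [0,0,0.8]
    - [0,0,0.5]
    - [0,0,0.15]
    - [0,0,0]
    - [0,0,0]
  jaw: [0.5,0.5,0.5,0.5,0.5,0.5,0.5,0.5]
  squeeze: 40

```text
clock: 21.05
position: [0.6447, 0.1001, 0.0059]
ee_rot: [0.973, 0.231, 0.001, -0.0]
ft_force: [0.1, 1.1, 0.6]
grip_width: 0.499
grasp_force: 0.0
```

Call:
jog_arm:
  dr:
    - [0,0,0]
    - [0,0,0]
    - [0,0,0]
    - [0,0,0]
    - [0,0,0]
    - [0,0,0]
    - [0,0,0]
    - [0,0,0]
  translation:
    - [0,0,0]
    - [0,0,0]
    - [0,0,0]
    - [0,0,0]
    - [0,0,0]
    - [0,0,0]
    - [0,0,0]
    - [0,0,0]
  jaw: [0.3,0.1,0.05,0.05,0.05,0.05,0.05,0.05]

```text
clock: 21.85
position: [0.6446, 0.1001, 0.0058]
ee_rot: [0.973, 0.231, 0.001, -0.0]
ft_force: [-1.1, 1.0, 5.7]
grip_width: 0.191
grasp_force: 39.9
```

Call:
jog_arm:
  dr:
    - [0,0,0]
    - [0,0,0]
    - [0,0,0]
    - [0,0,0]
    - [0,0,1]
    - [0,0,1]
    - [0,0,1]
    - [0,0,0.7]
    - [0,0,0]
    - [0,0,0]
  translation:
    - [0,0,-0.5]
    - [0,0,-0.8]
    - [0,0,-1]
    - [0,0,-1]
    - [0,0,-0.7]
    - [0,0,0]
    - [0,0,0]
    - [0,0,0]
    - [0,0,0]
    - [0,0,0]
  jaw: [0.05,0.05,0.05,0.05,0.05,0.05,0.05,0.05,0.05,0.05]

```text
clock: 22.85
position: [0.6439, 0.1, 0.1052]
ee_rot: [0.995, 0.104, 0.0, -0.0]
ft_force: [-0.2, -0.5, -0.1]
grip_width: 0.191
grasp_force: 39.2
```

```bash
cat > go.py <<'E'
import sys,numpy as np
from workcell import manip
from scipy.spatial.transform import Rotation as Ro
o=manip.get_obs(); R=Ro.from_quat(o["ee_rot"]).as_matrix(); t=np.array(eval(sys.argv[1]))
print(o["clock"],o["position"].round(4),"yaw x",np.degrees(np.arctan2(R[1,0],R[0,0])).round(1),"tool units",(R.T@(t-o["position"])/.025).round(2),"grip",o["grip_width"],o["grasp_force"],o["ft_force"].round(1))
E
python3 go.py "(.6111,.2589,.05)"
```

```text
22.85 [0.6439 0.1    0.1052] yaw x 12.0 tool units [ 0.03 -6.49  2.21] grip 0.19116934161046692 39.172155261039734 [-0.2 -0.5 -0.1]
```

Call:
jog_arm:
  dr:
    - [0,0,0]
    - [0,0,0]
    - [0,0,0]
    - [0,0,0]
    - [0,0,0]
    - [0,0,0]
    - [0,0,0]
    - [0,0,0]
    - [0,0,0]
    - [0,0,0]
  translation:
    - [0,-0.6,0]
    - [0,-1,0]
    - [0,-1,0]
    - [0,-1,0]
    - [0,-1,0]
    - [0,-1,0]
    - [0,-0.6,0.5]
    - [0,-0.29,0.8]
    - [0,0,0.8]
    - [0,0,0]
  jaw: [0.05,0.05,0.05,0.05,0.05,0.05,0.05,0.05,0.05,0.05]

```text
clock: 23.85
position: [0.6082, 0.2587, 0.0487]
ee_rot: [0.995, 0.104, -0.002, 0.001]
ft_force: [-0.5, 0.7, -1.0]
grip_width: 0.194
grasp_force: 39.2
```

```bash
python3 go.py "(.6111,.2589,.012)"
python3 - <<'E'
from workcell import optics
from h import *
c=optics.camera("wrist"); cv2.imwrite("pics/w5.png",c["color"][:,:,::-1])
a=np.radians(11.8); e=np.array([np.cos(a),np.sin(a)])
for s in (-.057,.057): print(proj(c,(*(np.array([.6111,.2589])+s*e),.006)).round(1))
E
```

```text
23.85 [0.6082 0.2587 0.0487] yaw x 11.9 tool units [0.12 0.01 1.47] grip 0.1939625724350923 39.16343450546265 [-0.5  0.7 -1. ]
[275.8 324. ]
[276.7 135.3]
```

View pics/w5.png

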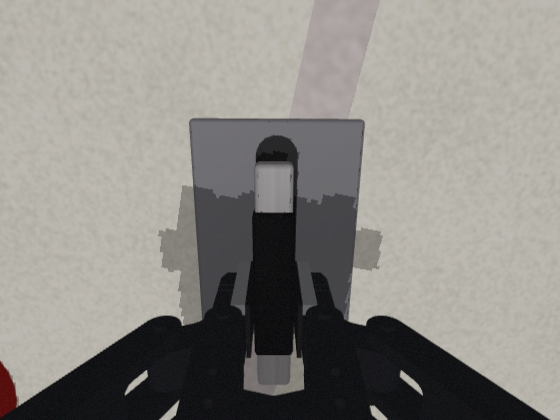

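The bar is in line with its outline (columns 256–298). I'll lower it.

Call:
jog_arm:
  dr:
    - [0,0,0]
    - [0,0,0]
    - [0,0,0]
    - [0,0,0]
    - [0,0,0]
    - [0,0,0]
  translation:
    - [0,0,0.6]
    - [0,0,0.5]
    - [0,0,0.25]
    - [0,0,0.05]
    - [0,0,0]
    - [0,0,0]
  jaw: [0.05,0.05,0.05,0.05,0.05,0.05]

```text
clock: 24.5
position: [0.6109, 0.2589, 0.0178]
ee_rot: [0.995, 0.103, 0.0, -0.0]
ft_force: [0.0, 0.0, -1.0]
grip_width: 0.193
grasp_force: 39.2
```

```bash
python3 go.py "(.6111,.2589,.012)"
```

```text
24.5 [0.6109 0.2589 0.0178] yaw x 11.9 tool units [0.01 0.   0.23] grip 0.193083600973627 39.17383074760437 [ 0.  0. -1.]
```

Call:
jog_arm:
  dr:
    - [0,0,0]
    - [0,0,0]
    - [0,0,0]
    - [0,0,0]
    - [0,0,0]
    - [0,0,0]
    - [0,0,0]
    - [0,0,0]
  translation:
    - [0,0,0.15]
    - [0,0,0.08]
    - [0,0,0]
    - [0,0,0]
    - [0,0,0]
    - [0,0,0]
    - [0,0,0]
    - [0,0,0]
  jaw: [0.05,0.05,0.05,0.05,0.3,0.5,0.5,0.5]

```text
clock: 25.3
position: [0.6106, 0.2588, 0.0115]
ee_rot: [0.995, 0.103, 0.0, -0.0]
ft_force: [0.9, -0.4, 0.6]
grip_width: 0.503
grasp_force: 0.0
```

Call:
jog_arm:
  dr:
    - [0,0,0]
    - [0,0,0]
    - [0,0,0]
    - [0,0,0]
    - [0,0,0]
    - [0,0,0]
    - [0,0,0]
  translation:
    - [0,0,-0.4]
    - [0,0,-1]
    - [0,0,-1]
    - [0,0,-1]
    - [0,0,-1]
    - [0,0,-1]
    - [0,0,0]
  jaw: [0.5,0.5,0.5,1,1,1,1]

```text
clock: 26.0
position: [0.6125, 0.2591, 0.1512]
ee_rot: [0.995, 0.103, 0.003, -0.001]
ft_force: [0.4, 0.0, -0.2]
grip_width: 0.999
grasp_force: 0.0
```

```bash
python3 go.py "(.6286,-.0935,.15)"
```

```text
26.0 [0.6125 0.2591 0.1512] yaw x 11.9 tool units [-2.270e+00  1.393e+01  1.000e-02] grip 0.9992476989480856 0.0 [ 0.4  0.  -0.2]
```

Call:
jog_arm:
  dr:
    - [0,0,0]
    - [0,0,0]
    - [0,0,0]
    - [0,0,0]
    - [0,0,0]
    - [0,0,0]
    - [0,0,0]
    - [0,0,0]
    - [0,0,0]
    - [0,0,0]
  translation:
    - [-0.16,1,0]
    - [-0.16,1,0]
    - [-0.16,1,0]
    - [-0.16,1,0]
    - [-0.16,1,0]
    - [-0.16,1,0]
    - [-0.16,1,0]
    - [-0.16,1,0]
    - [-0.16,1,0]
    - [-0.16,1,0]
  jaw: [1,1,1,1,1,1,1,1,1,1]

```text
clock: 27.0
position: [0.6226, 0.0048, 0.1465]
ee_rot: [0.995, 0.103, -0.0, -0.0]
ft_force: [0.1, 0.3, 0.2]
grip_width: 0.993
grasp_force: 0.0
```

Call:
jog_arm:
  dr:
    - [0,0,0]
    - [0,0,0]
    - [0,0,0]
    - [0,0,0]
    - [0,0,0]
    - [0,0,0]
    - [0,0,0]
  translation:
    - [-0.16,1,0]
    - [-0.16,1,0]
    - [-0.16,1,0]
    - [-0.16,0.93,0]
    - [0,0,0.6]
    - [0,0,0.6]
    - [0,0,0]
  jaw: [1,1,1,1,1,1,1]

```text
clock: 27.7
position: [0.626, -0.0918, 0.1136]
ee_rot: [0.995, 0.104, -0.002, -0.001]
ft_force: [-0.3, 0.6, -1.3]
grip_width: 0.999
grasp_force: 0.0
```

```bash
python3 go.py "(.6286,-.0935,.01)"
python3 - <<'E'
from workcell import optics
from h import *
c=optics.camera("wrist"); cv2.imwrite("pics/w6.png",c["color"][:,:,::-1])
w=c["color"].astype(int); m=((w[:,:,0]-w[:,:,2]>30)).astype(np.uint8); m[300:]=0
n,l,s,ce=cv2.connectedComponentsWithStats(m)
for i in range(1,n):
  if s[i,4]>300: print(s[i],ce[i])
print(proj(c,(.6286,-.0935,.02)))
E
```

```text
27.7 [ 0.626  -0.0918  0.1136] yaw x 12.0 tool units [0.1  0.1  4.14] grip 0.9989329688121756 0.0 [-0.3  0.6 -1.3]
[ 236  167   84   84 3927] [277.42857143 209.07333843]
[112 276  35  24 386] [128.2642487  286.67357513]
[278.72444897 210.87766322]
```

View pics/w6.png

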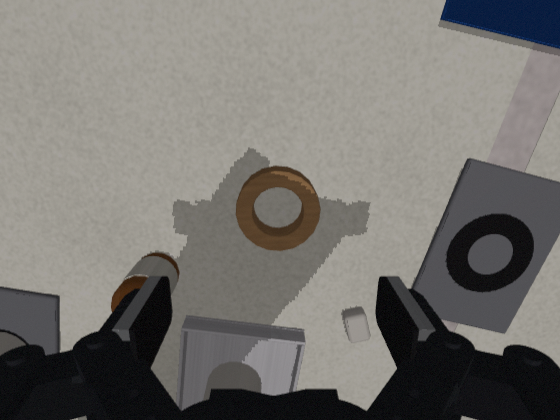

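The tape is at (277,209), within 2 px of the prediction. The bottle clears the left finger, so I'll narrow the jaws slightly and descend.

Call:
jog_arm:
  dr:
    - [0,0,0]
    - [0,0,0]
    - [0,0,0]
    - [0,0,0]
    - [0,0,0]
    - [0,0,0]
    - [0,0,0]
    - [0,0,0]
  translation:
    - [0.05,0.05,0.8]
    - [0,0,0.8]
    - [0,0,0.8]
    - [0,0,0.8]
    - [0,0,0.7]
    - [0,0,0.4]
    - [0,0,0]
    - [0,0,0]
  jaw: [0.9,0.9,0.9,0.9,0.9,0.9,0.9,0.9]
  squeeze: 25

```text
clock: 28.55
position: [0.6293, -0.0945, 0.0097]
ee_rot: [0.995, 0.103, 0.0, 0.0]
ft_force: [0.7, -1.1, -0.3]
grip_width: 0.904
grasp_force: 0.0
```

Call:
jog_arm:
  dr:
    - [0,0,0]
    - [0,0,0]
    - [0,0,0]
    - [0,0,0]
    - [0,0,0]
    - [0,0,0]
  translation:
    - [0,0,0]
    - [0,0,0]
    - [0,0,0]
    - [0,0,0]
    - [0,0,0]
    - [0,0,0]
  jaw: [0.7,0.5,0.5,0.5,0.5,0.5]

```text
clock: 29.15
position: [0.6297, -0.0946, 0.0106]
ee_rot: [0.995, 0.103, 0.001, -0.0]
ft_force: [-2.6, 0.6, 7.0]
grip_width: 0.686
grasp_force: 25.2
```

Call:
jog_arm:
  dr:
    - [0,0,0]
    - [0,0,0]
    - [0,0,0]
    - [0,0,0]
    - [0,0,0]
    - [0,0,0]
    - [0,0,0]
    - [0,0,0]
  translation:
    - [0,0,-0.4]
    - [0,0,-0.8]
    - [0,0,-0.8]
    - [0,0,-0.8]
    - [0,0,-0.8]
    - [0,0,-0.6]
    - [0,0,0]
    - [0,0,0]
  jaw: [0.5,0.5,0.5,0.5,0.5,0.5,0.5,0.5]

```text
clock: 29.95
position: [0.6288, -0.0943, 0.1139]
ee_rot: [0.995, 0.104, 0.0, -0.0]
ft_force: [-1.1, -0.4, -0.9]
grip_width: 0.683
grasp_force: 27.0
```

```bash
python3 go.py "(.6242,-.2608,.05)"
```

```text
29.95 [ 0.6288 -0.0943  0.1139] yaw x 11.9 tool units [-1.55  6.48  2.55] grip 0.6828757125280951 27.046040799468756 [-1.1 -0.4 -0.9]
```

Call:
jog_arm:
  dr:
    - [0,0,0]
    - [0,0,0]
    - [0,0,0]
    - [0,0,0]
    - [0,0,0]
    - [0,0,0]
    - [0,0,0]
    - [0,0,0]
    - [0,0,0]
    - [0,0,0]
  translation:
    - [-0.15,0.6,0]
    - [-0.25,1,0]
    - [-0.25,1,0]
    - [-0.25,1,0]
    - [-0.25,1,0]
    - [-0.25,1,0]
    - [-0.15,0.88,0.5]
    - [0,0,0.8]
    - [0,0,0.8]
    - [0,0,0]
  jaw: [0.5,0.5,0.5,0.5,0.5,0.5,0.5,0.5,0.5,0.5]

```text
clock: 30.95
position: [0.6217, -0.2615, 0.0577]
ee_rot: [0.995, 0.103, -0.003, -0.001]
ft_force: [-0.5, 0.8, -0.5]
grip_width: 0.683
grasp_force: 27.2
```

Call:
jog_arm:
  dr:
    - [0,0,0]
    - [0,0,0]
  translation:
    - [0,0,0]
    - [0,0,0]
  jaw: [0.5,0.5]

```text
clock: 31.15
position: [0.6246, -0.2617, 0.0625]
ee_rot: [0.995, 0.103, 0.0, 0.0]
ft_force: [0.6, 0.4, 0.1]
grip_width: 0.682
grasp_force: 27.2
```

```bash
python3 go.py "(.6242,-.2608,.0166)"
python3 - <<'E'
from workcell import optics
from h import *
c=optics.camera("wrist"); cv2.imwrite("pics/w7.png",c["color"][:,:,::-1])
print(proj(c,(.6242,-.2608,.006)))
E
```

```text
31.15 [ 0.6246 -0.2617  0.0625] yaw x 11.9 tool units [-0.01 -0.04  1.83] grip 0.6818507755643124 27.217570804059505 [0.6 0.4 0.1]
[273.86953367 234.3523821 ]
```

View pics/w7.png

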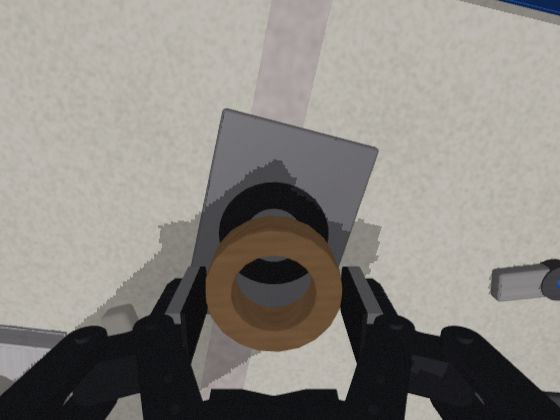

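The roll is centred over the ring in column 274. I'll lower it.

Call:
jog_arm:
  dr:
    - [0,0,0]
    - [0,0,0]
    - [0,0,0]
    - [0,0,0]
    - [0,0,0]
    - [0,0,0]
    - [0,0,0]
  translation:
    - [0,-0.04,0.7]
    - [0,0,0.6]
    - [0,0,0.35]
    - [0,0,0.15]
    - [0,0,0]
    - [0,0,0]
    - [0,0,0]
  jaw: [0.5,0.5,0.5,0.5,0.5,0.5,0.5]

```text
clock: 31.9
position: [0.624, -0.2597, 0.0166]
ee_rot: [0.995, 0.104, -0.0, -0.0]
ft_force: [-2.1, 1.7, 5.4]
grip_width: 0.683
grasp_force: 28.6
```

In contact. I'll release it, retreat and check.

Call:
jog_arm:
  dr:
    - [0,0,0]
    - [0,0,0]
    - [0,0,0]
    - [0,0,0]
    - [0,0,0]
  translation:
    - [0,0,0]
    - [0,0,0]
    - [0,0,0]
    - [0,0,0]
    - [0,0,0]
  jaw: [0.8,0.95,0.95,0.95,0.95]

```text
clock: 32.4
position: [0.6241, -0.26, 0.0164]
ee_rot: [0.995, 0.103, -0.0, -0.0]
ft_force: [-0.3, -0.5, -0.1]
grip_width: 0.953
grasp_force: 0.0
```

Call:
jog_arm:
  dr:
    - [0,0,0]
    - [0,0,0]
    - [0,0,0]
    - [0,0,0]
    - [0,0,0]
    - [0,0,0]
    - [0,0,0]
    - [0,0,0]
    - [0,0,0]
    - [0,0,0]
  translation:
    - [0,0,-0.4]
    - [0,0,-1]
    - [0,0,-1]
    - [0,0,-1]
    - [0,0,-1]
    - [0,0,-1]
    - [-1,0,-1]
    - [-1,0,0]
    - [-1,0,0]
    - [-1,0,0]
  jaw: [0.95,0.95,0.95,1,1,1,1,1,1,1]

```text
clock: 33.4
position: [0.5253, -0.281, 0.1774]
ee_rot: [0.995, 0.103, 0.0, -0.0]
ft_force: [-0.1, -1.1, 1.2]
grip_width: 0.998
grasp_force: 0.0
```

Call:
jog_arm:
  dr:
    - [0,0,0]
    - [0,0,0]
    - [0,0,0]
    - [0,0,0]
    - [0,0,0]
  translation:
    - [-1,0,0]
    - [-1,0,0]
    - [0,0,0]
    - [0,0,0]
    - [0,0,0]
  jaw: [1,1,1,1,1]

```text
clock: 33.9
position: [0.4782, -0.2904, 0.1769]
ee_rot: [0.995, 0.104, 0.0, -0.0]
ft_force: [0.6, 0.0, 0.2]
grip_width: 1.001
grasp_force: 0.0
```

Run:
```python
from workcell import optics
from h import *
c=optics.camera("scene"); cv2.imwrite("pics/s8.png",warp(c,.006,.38,.86,-.38,.40)[:,:,::-1])
cv2.imwrite("pics/side8.png",cv2.resize(optics.camera("side")["color"][:,:,::-1],(800,600),interpolation=cv2.INTER_CUBIC))
w=warp(c,.026,.38,.86,-.38,.40).astype(int); m=(w[:,:,0]-w[:,:,2]>30).astype(np.uint8); m[:,180:]=0; m[:180]=0; m[320:]=0
x,y,ww,hh=cv2.boundingRect(m); print("tape",.38+(y+hh/2)/1000,-.38+(x+ww/2)/1000,ww,hh)
```

```text
tape 0.6245 -0.258 60 61
```

View pics/s8.png

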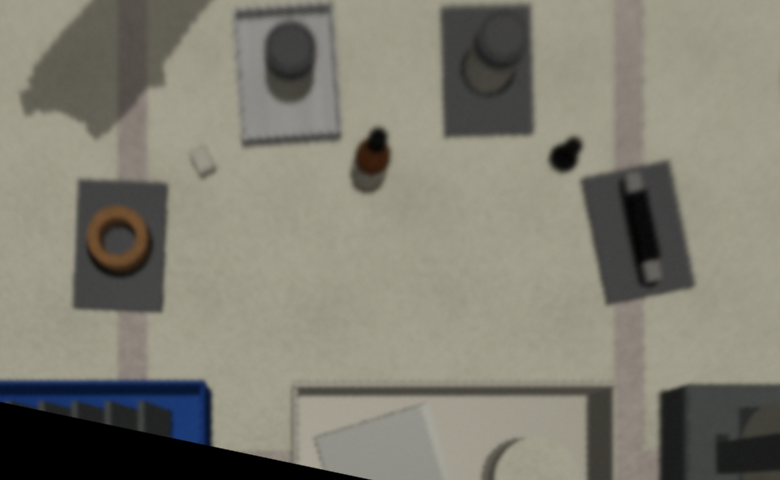

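View pics/side8.png

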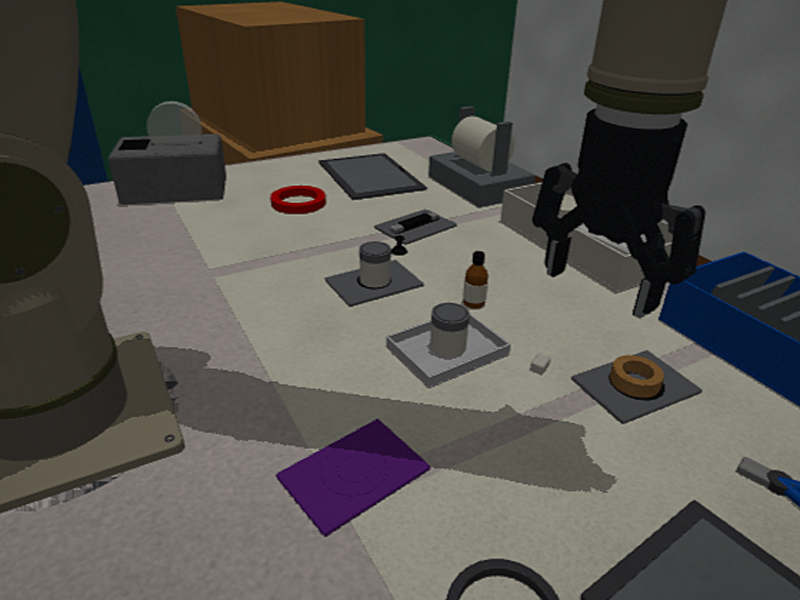

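Both views show both jars upright. The full one covers its disc at about (488,69) in the top view and the empty one stands in the tray. The tape is about 3 mm off the ring centre, the bar lies on its outline at (641,228), and the bottle has not moved.

```bash
python3 -c "
from workcell import manip; print(manip.hand_in())"
```

```text
the job is handed in; nothing more can be done
None
```

The job is handed in at about 34 s: the full jar, tape roll and pry bar are on their outlines, the empty jar is upright in the refill tray, and the bottle was not moved; the hand-in returned no verdict.

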